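# Hang the washed shredding discs to dry

## Task

Take the drying rod by its handle, thread it up the slope through the holes of all three shredding discs in the wire rack and lift them out together on the rod. Hang the loaded rod in the drying stand, tip end in the open fork, and press its neck (between handle and collar) down past the sprung gate of the other fork until the gate has snapped shut above it, then let go. Do not touch the discs with the fingers or drop them, and leave the other things on the table where they are.

Things in the scene. Friction and masses are not known exactly. Their poses are not given: they have to be found in the camera images.
- rod: Drying rod lying loose on the table, 245 mm long, about 180 g. Origin on its axis at the collar's front face, 18 mm above the table as it lies; own y runs from handle to tip, z is up as it lies. Collar plate 44 mm wide, 36 high, y -6 to 0, stops the discs. Steel rod 12 mm diameter, y 0 to 125, then a taper to the tip. It may turn a little in the grip when lifted or pressed
- rod_grip (a point): Middle of the black handle, on the axis (rod y = -75 mm): handle 70 mm long (y -110 to -40), 18 mm wide across x, 36 mm high; grip it across x. The empty rod's centre of mass is about 40 mm ahead of here, towards the tip
- rod_neck (a point): Middle of the rod's round neck, 12 mm diameter, on the axis (rod y = -23 mm); the neck runs from the handle (y = -40) to the collar (y = -6)
- rod_tip (a point): Tip of the rod, on its axis (rod y = +135 mm); the last 10 mm taper from 12 to 5 mm diameter
- rack: Fixed sloping wire rack on a grey tray 150 x 170 mm. Origin on the table under the lowest disc's centre; own y points level, the way the slope climbs; z up. Discs stand 19 mm apart on two rails, between pairs of 6 mm wires (36 mm either side of the bores' line, square to the slope, ending 10 mm above it, 5 mm slack). Lift discs square to the slope, up and away from +y, some 65 mm to clear
- bore_line (a point): Centre of the lowest disc's place, 150 mm above the rack's origin. From here the line through the three bores climbs at 25 degrees towards the rack's +y. The rod goes in tip first from the low side, tilted likewise: more than about 12 degrees off the line it will not pass all three. The collar may come to 15 mm before this point
- disc_a: Lowest shredding disc, a flat aluminium ring 100 mm across, 8 mm thick, with a 22 mm bore and dark slots, 55 to 110 g, standing on edge in the rack and leaning 25 degrees with it. Origin at its centre; own z is the bore's axis and points up the rack's slope at the start
- disc_b: Middle shredding disc, a flat aluminium ring 100 mm across, 8 mm thick, with a 22 mm bore and dark slots, 55 to 110 g, standing on edge in the rack and leaning 25 degrees with it. Origin at its centre; own z is the bore's axis and points up the rack's slope at the start
- disc_c: Highest shredding disc, a flat aluminium ring 100 mm across, 8 mm thick, with a 22 mm bore and dark slots, 55 to 110 g, standing on edge in the rack and leaning 25 degrees with it. Origin at its centre; own z is the bore's axis and points up the rack's slope at the start
- stand: Fixed drying stand, grey base 120 x 200 mm, 8 mm thick. Origin on the table below the gated fork; own y points level from the gated fork to the open fork 131 mm away (the rod's tip goes that way); z up. Each fork is two steel arms with a 24 mm slot (across x). Gated fork: 14 mm thick along y, arms about 119 mm high (give or take 11). Open fork: 12 mm thick, arms 112 mm high
- gated_seat (a point): Mid-slot, 94 mm above the table: nominal place of the neck's middle, resting on the black sprung saddle in the gated fork. The fork's head (arms, gate, saddle) is clamped on its post up to 11 mm higher or lower than this, not measured: feel for it. The saddle (4.5 to 8.5 N) gives 9 mm to a firm stop and lifts the neck back on release. Play along y: 10 mm either way
- open_seat (a point): On the open fork, mid-slot, 92 mm above the table: the axis of the rod's far end (about rod y = 108 mm) rests here
- gate (a joint): Sprung gate: a 23 mm flap across the gated fork's slot, hinged on the +x arm 19 mm above the resting neck's axis; 0 rad = shut, level; swings down only, to 1.5 rad. Yields from about 8 N at mid-slot, more than the loaded rod's weight there; stays open against the neck until neck and saddle are pressed to within 2 to 4 mm of the saddle's firm stop, then snaps shut above the neck
- beaker: Bystander: steel beaker, 72 mm across, 100 mm high; origin under its centre
- jar: Bystander: clear jar with green lid, 72 mm across, 110 mm high; origin under its centre
- pill_jar: Bystander: blue jar with white lid, 72 mm across, 120 mm high; origin under its centre
- scraper: Bystander: dough scraper lying flat, about 115 x 130 mm, 25 mm high; origin under its blade's centre
Not all that is in view belongs to the job. What is shaped like the stand but brown or yellow is not meant.

How it is judged:
By the outcome, as a careful person would: the job done as asked, in the order asked, and still so for the second after the job is handed in, with the robot touching nothing.
It also fails if it takes over 67 s, if anything falls off the work surface, if the arm or the gripper's body presses on something with over 40 N, if the wrist force passes 120 N, or if a joint passes its speed limit or range.

## Robot

A 7-joint arm with a two-finger parallel gripper is mounted at the origin on the work surface. World frame = base frame: x ahead of the robot, y to its left, z up, the work surface at z = 0. Lengths are in m, angles in degrees, forces in N, time in s.
With the tool pointing down it reaches from about 0.4 to 0.875 m from the base axis. Payload 6.5 kg.
Tool frame: the origin (TCP) lies midway between the tips of the shut fingers; the grasp point (between the pads) lies 19 mm behind it; z points along the fingers, y is the line along which they close (so a half turn about z gives the same grasp; the last joint's range is limited). The gripper opens to 85 mm and grips with 20 to 120 N. Pads are 22 mm wide; open, the fingers measure 114 mm over their backs; the gripper's body (76 mm by 85 mm) begins 54 mm behind the grasp point. The pads swing forward as they close: fully open they stand 13 mm farther back than shut.
Start: joints at [70.061, 30.733, -0.252, 88.115, 0.149, 61.152, -4.079], TCP at [0.181, -0.624, 0.231] pointing down, gripper open.
Joint ranges: [-154.64, 154.64], [-21.42, 123.67], [-72.66, 72.17], [13.99, 137.28], [-74.86, 254.86], [10.95, 109.41], [-158.01, 158.01]. Speed limits (degrees/s): [136.94, 136.94, 180, 180, 180, 180, 180].

## Interface

Orientations are given as [roll, pitch, yaw] about the fixed x, y, z axes, in that order (R = Rz(yaw) Ry(pitch) Rx(roll)).
In Python, from workcell import bot gives the robot as it stands.
- The arm moves only by the shell command python3 -m inch 'ROWS' [FORCE]. ROWS is text: rows parted by semicolons, each of 5 numbers parted by spaces: the shift along the tool's x, y, z in cm, then the turn about the tool's z in rad, then the opening in per cent of the stroke, from 0 (shut) to 100 (fully open). In form: tx ty tz roll claw; .... A call has 1 to 12 rows; each row shifts and turns the commanded pose from where the row before left it, along the tool's axes as they then stand; what a row does not reach is not made up. A row lasts 1/8 s, in which the tool goes at most 62.5 mm and 10.7 degrees, less where a joint would pass 70% of its speed; a pose out of reach is approached as far as the arm can. A call is refused whole if a number of a shift passes 6.25 or a number of a turn 0.188, either way. A call with a gripper value outside its range is refused whole. The fingers move at their own pace and stop on an object; FORCE is the grip in N (left out, the last holds). Time passes only in rows, so rows that do not move let the fingers close. It gives the time, the measured TCP pose, the force, the opening and the grip force at its end, in the units of the state.
- bot.sense(): the state, without advancing time (a new reading comes with each control period).
- bot.camera(name): name is "side" or "top" or "wrist"; returns (picture, depth): 480x640x3 uint8, blue, green, red; 480x640 float32, m along the optical axis (not along the pixel's ray), 0 where there is no reading.
- bot.camera_model(name): a dict with "K" (3x3 intrinsics, pixels), "position" and "attitude" of the camera in the world; the wrist camera has in their place "T_tool_cam" (4x4, takes a point from camera to tool coordinates, whose origin is the TCP and whose axes are the flange's). Camera axes: x right, y down, z forward; pixel columns grow to the right and rows downward; lengths in m; the calibration is good to about 2 mm. A picture is of the moment at which its call begins: read the wrist's pose just before it. camera_model takes no time and is no camera call.
- bot.sign_off(): hands the job in; it is judged then, once.
Trained networks look in the newest picture that a camera, given by its name, has taken for a name from the list of things; names that differ only in an ending like _2 or _b are one class to them, and where a whole thing is asked for, a point or a joint stands for the part that bears it (a point fixed in the world has none). Each returns a list of dicts, best first, with "score" (0 to 1); they miss things now and then, are a little off and sometimes report something else, mostly with a low value. They report only what shows in the picture. A call takes as long as a camera call. They do not tell look-alikes from the thing itself.
- bot.outline_of(camera, target): "mask" (480x640 bool, what is visible of it).
- bot.tip_of(camera, target): "centre" ([x, y, z] in m, in world coordinates, good to about 4 mm: a listed point, or the origin of a listed thing).
The state is a dict: "t": time; "joint_pos": joint angles; "joint_vel": joint speeds; "joint_torque": joint torques, N m; "tool_pos": TCP position; "tcp_rot": TCP orientation; "wrist_force": force on the tool from outside, world axes, zero at the start; "ft_torque": the same for the moment, N m; "width": opening from 0.0 (shut) to 1.0 (fully open); "finger_force": force on a finger pad.
Only numpy, scipy, OpenCV 4.12 (cv2) and the standard library are available. Lean on these libraries where they do the work, as an engineer would, in place of code of your own. Each camera call takes 0.05 s, during which the arm holds its last target. There are 200 camera calls.

## Working session

There is one attempt and no reset: what is moved stays moved. The work goes in short steps, Python scripts to look and compute and a shell command to move; the robot and the scene stay as the last step left them, time stands still between calls to the robot, and variables do not carry over. Pictures are saved under pics/ and viewed, at most 10 in all, crops included, and the job is handed in when it is done.

```bash
mkdir -p pics; ls
cat > h.py <<'E'
import numpy as np, cv2
from scipy.spatial.transform import Rotation as R
from workcell import bot
def cam(n): return bot.camera_model(n)
def tips(c,names):
    for n in names:
        for d in bot.tip_of(c,n)[:3]: print(c,n,round(d['score'],2),np.round(d['centre'],4))
E
python3 - <<'E'
from h import *
print(bot.sense())
for n in ('side','top'):
    p,d=bot.camera(n); cv2.imwrite(f'pics/{n}0.png',p); m=cam(n); print(m)
    tips(n,['rod','rod_grip','rod_tip','rack','bore_line','disc_a','stand','gated_seat','open_seat'])
E
```

```text
pics
{'t': 0.0, 'joint_pos': array([70.0602303 , 30.77811803, -0.25420719, 88.17066616,  0.14975681,
       61.15340141, -4.0816235 ]), 'joint_vel': array([ 0.06067367,  0.00722855,  0.04004296,  0.02644365, -0.01830489,
       -0.02656723, -0.05022352]), 'joint_torque': array([ 4.92296158e-05, -5.83418262e+01,  1.04836766e+00, -2.59100693e+01,
        1.23653075e-02,  9.61585203e-03,  1.21533026e-05]), 'tool_pos': array([ 0.18056266, -0.62374955,  0.23040632]), 'tcp_rot': array([-1.79898471e+02,  8.21163725e-03,  1.61490423e+01]), 'wrist_force': array([-0.45073493,  1.25548056,  0.22747107]), 'ft_torque': array([0.02202236, 0.01069844, 0.06651606]), 'finger_force': 0.0, 'width': 0.9990563576965493}
{'K': array([[474.56602845,   0.        , 327.02923805],
       [  0.        , 474.56602845, 246.19191944],
       [  0.        ,   0.        ,   1.        ]]), 'position': array([0.1323563 , 0.72316831, 1.05204982]), 'attitude': array([-137.33161301,   -0.20229398, -149.52478429])}
side rod 0.83 [0.4451 0.1202 0.0177]
side rod 0.46 [0.5291 0.333  0.0919]
side rod_grip 0.61 [0.454  0.0491
[... 950 characters left out ...]
6 [0.4494 0.0483 0.0137]
top rod_tip 0.96 [0.4528 0.2597 0.0157]
top rod_tip 0.33 [0.5566 0.2035 0.0956]
top rack 0.59 [ 5.488e-01 -1.335e-01 -3.000e-04]
top rack 0.41 [ 0.5531 -0.1068  0.1686]
top bore_line 0.61 [0.4525 0.1017 0.0186]
top disc_a 0.87 [ 0.5528 -0.1367  0.1464]
top disc_a 0.67 [ 0.553  -0.1184  0.1517]
top disc_a 0.59 [ 0.5528 -0.1024  0.1634]
top stand 0.93 [ 8.109e-01  2.906e-01 -7.000e-04]
top stand 0.72 [0.5519 0.2069 0.    ]
top stand 0.69 [0.555  0.207  0.0948]
top gated_seat 0.92 [0.2919 0.2978 0.0929]
top gated_seat 0.87 [0.8144 0.2871 0.0908]
top gated_seat 0.58 [0.5558 0.2041 0.0976]
top open_seat 0.66 [0.2803 0.4276 0.0939]
top open_seat 0.62 [0.5297 0.336  0.0936]
```

View pics/side0.png

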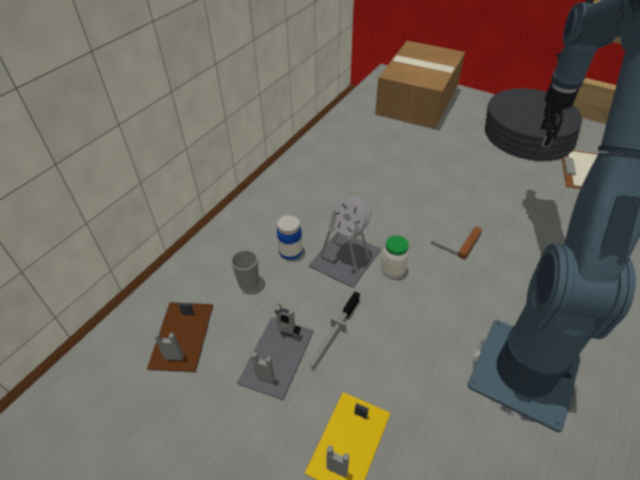

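View pics/top0.png

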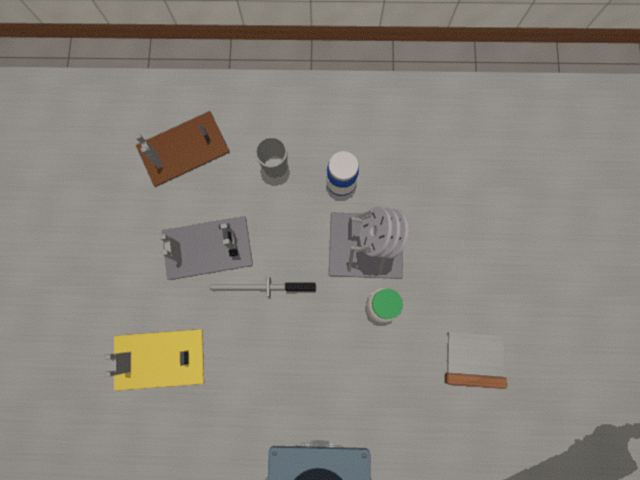

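```bash
cat >> h.py <<'E'
def world(n,px,z,T=None):
    m=cam(n); px=np.asarray(px,float).reshape(-1,2)
    r=np.c_[px,np.ones(len(px))]@np.linalg.inv(m['K']).T
    if n=='wrist':
        s=T; Rt=R.from_euler('xyz',s['tcp_rot'],degrees=True).as_matrix(); C=m['T_tool_cam']
        Rc=Rt@C[:3,:3]; p=s['tool_pos']+Rt@C[:3,3]
    else: Rc=R.from_euler('xyz',m['attitude'],degrees=True).as_matrix(); p=m['position']
    r=r@Rc.T
    return p+r*((z-p[2])/r[:,2])[:,None]
def cloud(n,d,mask,T=None):
    v,u=np.nonzero(mask&(d>0)); m=cam(n)
    c=np.c_[u,v,np.ones(len(u))]@np.linalg.inv(m['K']).T*d[v,u][:,None]
    if n=='wrist':
        Rt=R.from_euler('xyz',T['tcp_rot'],degrees=True).as_matrix(); C=m['T_tool_cam']
        return (c@C[:3,:3].T+C[:3,3])@Rt.T+T['tool_pos']
    return c@R.from_euler('xyz',m['attitude'],degrees=True).as_matrix().T+m['position']
E
python3 - <<'E'
from h import *
p,d=bot.camera('top')
for nm,z in (('rod',.018),('rack',.0),('stand',.008)):
  for o in bot.outline_of('top',nm)[:3]:
    v,u=np.nonzero(o['mask'])
    c,(w,h),a=cv2.minAreaRect(world('top',np.c_[u,v],z)[:,:2].astype(np.float32))
    X=world('top',np.c_[u,v],z)[:,:2]; q=np.linalg.svd(X-X.mean(0),full_matrices=False)[2][0]
    print(nm,round(o['score'],2),'rect',np.round(c,4),round(w,3),round(h,3),round(a,2),'mean',X.mean(0).round(4),'pca',round(np.degrees(np.arctan2(q[1],q[0]))%180,2))
P=cloud('top',d,np.ones_like(d,bool))
# low flat grey plates: tray and stand base by depth 4..14 mm
for nm,b in (('tray',(.42,.70,-.25,.02)),('base',(.46,.66,.15,.40))):
  S=P[(P[:,0]>b[0])&(P[:,0]<b[1])&(P[:,1]>b[2])&(P[:,1]<b[3])&(P[:,2]>.0045)&(P[:,2]<.02)]
  print(nm,len(S), cv2.minAreaRect(S[:,:2].astype(np.float32)),np.median(S[:,2]))
a=cv2.resize(p[200:320,150:420],None,fx=2.9,fy=2.9,interpolation=cv2.INTER_CUBIC);cv2.imwrite('pics/crop1.png',a)
E
```

```text
rod 0.8 rect [0.4501 0.136 ] 0.244 0.043 85.84 mean [0.4497 0.1202] pca 91.24
rack 0.65 rect [ 0.5552 -0.1009] 0.172 0.157 88.86 mean [ 0.5369 -0.0795] pca 47.49
rack 0.58 rect [0.5394 0.274 ] 0.121 0.205 10.93 mean [0.537  0.2768] pca 99.1
stand 0.97 rect [0.2836 0.3717] 0.123 0.223 4.97 mean [0.283  0.3653] pca 95.62
stand 0.81 rect [0.5383 0.2723] 0.121 0.204 10.98 mean [0.5358 0.2751] pca 98.17
stand 0.77 rect [0.7904 0.3484] 0.146 0.2 27.36 mean [0.7805 0.3454] pca 114.65
tray 2498 ((0.5567193031311035, -0.11398161947727203), (0.27143827080726624, 0.2645995020866394), 1.1274070739746094) 0.007265912777274286
base 3360 ((0.5590735673904419, 0.2742560803890228), (0.23871390521526337, 0.19325800240039825), 89.76187133789062) 0.007455341665577264
```

View pics/crop1.png

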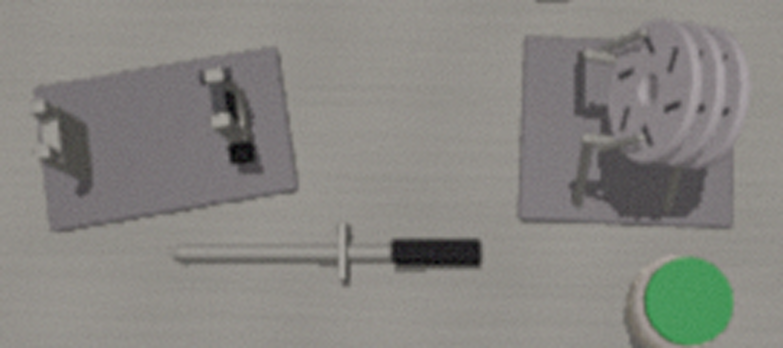

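```bash
python3 -m inch '0 0 -1 -0.187 60; 0 0 -1 -0.187 60; 0 0 -1 -0.187 60; 0 0 -1 -0.187 60; 0 0 -1 -0.187 60; 0 0 -1 -0.187 60; 0 0 -1 -0.187 60'; python3 -m inch '5.45 2.36 0 0 60; 5.45 2.36 0 0 60; 5.45 2.36 0 0 60; 5.45 2.36 0 0 60; 5.45 2.36 0 0 60; 5.45 2.36 0 0 60; 5.45 2.36 0 0 60; 5.45 2.36 0 0 60; 5.45 2.36 0 0 60; 5.45 2.36 0 0 60; 5.45 2.36 0 0 60; 5.45 2.36 0 0 60' 60
```

```text
t: 2.08
tool_pos: [0.1806, -0.6243, 0.3016]
tcp_rot: [-180.0, 0.0, 91.5]
wrist_force: [-0.1, 0.2, -0.4]
width: 0.6
finger_force: 0.0
t: 3.58
tool_pos: [0.4515, 0.0367, 0.3017]
tcp_rot: [179.9, 0.0, 91.1]
wrist_force: [0.5, -0.9, -0.3]
width: 0.603
finger_force: 0.0
```

Run:
```python
from h import *
s=bot.sense(); p,d=bot.camera('wrist'); cv2.imwrite('pics/w1.png',p)
print(s['tool_pos'],s['tcp_rot'])
tips('wrist',['rod','rod_grip','rod_tip','rod_neck'])
b=(p.max(2)<60)
P=cloud('wrist',d,b,s); S=P[(abs(P[:,0]-.45)<.03)&(P[:,1]<.1)&(P[:,1]>-.03)&(P[:,2]<.06)&(P[:,2]>.02)]
print(len(S),S.mean(0),S.min(0),S.max(0)); print(cv2.minAreaRect(S[:,:2].astype(np.float32)))
```

```text
[0.45146765 0.03666586 0.30170302] [1.79928460e+02 4.32174604e-02 9.10936168e+01]
wrist rod 0.56 [0.4517 0.1261 0.0216]
wrist rod_grip 0.66 [0.451  0.0464 0.0167]
wrist rod_neck 0.97 [0.4499 0.1006 0.0173]
wrist rod_neck 0.65 [0.5552 0.2068 0.0027]
1080 [0.45251765 0.0512035  0.03594347] [0.44369439 0.01437869 0.02179596] [0.46174272 0.08409083 0.03893419]
((0.45281103253364563, 0.04926614090800285), (0.017438828945159912, 0.06960824131965637), 0.7607080936431885)
```

View pics/w1.png

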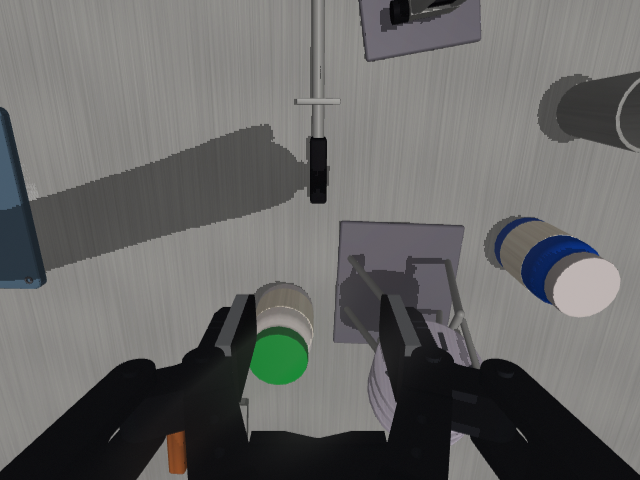

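```bash
python3 -m inch '0.26 0.14 5.5 0 60; 0 0 5.5 0 60; 0 0 5.5 0 60; 0 0 5.5 0 60; 0 0 5 0 60; 0 0 2.6 0 60; 0 0 0 0 60;0 0 0 0 20;0 0 0 0 10;0 0 0 0 10;0 0 0 0 10' 60; python3 -m inch '0 0 -1 0 10; 0 0 -4 0 10; 0 0 -5 0 10; 0 0 -6 0 10; 0 0 -6 0 10; 0 0 -6 0 10; 0 0 0 0 10'
```

```text
t: 5.2
tool_pos: [0.4533, 0.0373, 0.0067]
tcp_rot: [179.9, 0.0, 91.1]
wrist_force: [-0.1, -0.7, 6.8]
width: 0.197
finger_force: 58.7
t: 6.08
tool_pos: [0.4545, 0.0384, 0.29]
tcp_rot: [179.5, 0.1, 91.1]
wrist_force: [-1.0, 0.1, -2.9]
width: 0.199
finger_force: 59.1
```

Run:
```python
from h import *
print(cam('wrist')['T_tool_cam'].round(3))
s=bot.sense(); p,d=bot.camera('wrist'); print(s['tool_pos'],s['wrist_force'])
tips('wrist',['rod','rod_grip','rod_tip','rod_neck','disc_a','rack'])
bot.camera('side'); tips('side',['rod','rod_tip','rod_grip'])
p,d=bot.camera('top'); tips('top',['rod','rod_tip','rod_grip','disc_a','rack'])
```

```text
[[ 0.    -0.947 -0.321  0.083]
 [ 1.    -0.     0.001  0.   ]
 [-0.001 -0.321  0.947 -0.143]
 [ 0.     0.     0.     1.   ]]
[0.45447679 0.03840806 0.28997663] [-1.00159166  0.12308426 -2.86451502]
wrist rod 0.8 [0.4552 0.1242 0.3037]
wrist rod 0.24 [0.4525 0.0459 0.2999]
wrist rod_grip 0.73 [0.4538 0.0476 0.3002]
wrist rod_neck 0.64 [0.4535 0.1029 0.3048]
wrist rod_neck 0.3 [0.451  0.1219 0.3039]
wrist disc_a 0.45 [0.5557 0.213  0.0016]
wrist rack 0.76 [ 0.5532 -0.1356 -0.0007]
side rod 0.81 [0.4431 0.1173 0.2964]
side rod_tip 0.6 [0.4443 0.2603 0.2951]
side rod_tip 0.33 [ 0.5572 -0.103   0.1603]
side rod_tip 0.22 [ 0.307  -0.3384  0.0027]
side rod_grip 0.83 [0.4528 0.0494 0.2947]
top rod 0.92 [0.4506 0.1273 0.2938]
top rod 0.47 [ 0.5507 -0.1341  0.0006]
top rod_tip 0.92 [0.449  0.2608 0.2945]
top disc_a 0.89 [ 0.5513 -0.1049  0.1684]
top disc_a 0.71 [ 0.5504 -0.1183  0.1524]
top disc_a 0.57 [ 0.5566 -0.1376  0.148 ]
top rack 0.95 [ 0.5483 -0.1342  0.0007]
```

```bash
python3 -m inch '0 0 0 0.04 10;-2.4 0.58 0 0 10;-4.8 1.16 0 0 10;-4.8 1.16 0 0 10;-4.8 1.16 0 0 10;-4.8 1.16 0 0 10;-4.8 1.16 0 0 10;-4.8 1.16 0 0 10;-4.8 1.16 0 0 10;-4.8 1.16 0 0 10;-2.4 0.58 2 0 10;0 0 3 0 10'; python3 -m inch '0 0 4 0 10; 0 0 4 0 10;0 0 1.5 0 10; 0 0 0 0 10'
python3 - <<'E'
from h import *
s=bot.sense(); print(s['tool_pos'],s['tcp_rot'])
p,d=bot.camera('wrist'); cv2.imwrite('pics/w2.png',p); tips('wrist',['rod','rod_tip','disc_a','rack'])
p2,d=bot.camera('top'); tips('top',['rod','rod_tip','rod_grip','disc_a','rack']); bot.camera('side'); tips('side',['rod','rod_tip','disc_a','rack'])
a=cv2.resize(p2[190:310,320:520],None,fx=3,fy=3,interpolation=cv2.INTER_CUBIC);cv2.imwrite('pics/t2.png',np.vstack([a,np.zeros((0,600,3),np.uint8)]))
E
```

```text
t: 8.43
tool_pos: [0.5479, -0.3996, 0.2346]
tcp_rot: [179.9, 0.1, 88.6]
wrist_force: [0.3, 0.6, -1.9]
width: 0.195
finger_force: 59.0
t: 8.93
tool_pos: [0.5476, -0.3961, 0.1398]
tcp_rot: [-179.9, -0.0, 88.9]
wrist_force: [0.2, -0.7, -1.0]
width: 0.202
finger_force: 58.9
[ 0.54763719 -0.39606113  0.13977829] [-1.79938298e+02 -4.76389810e-02  8.88525533e+01]
wrist rod 0.74 [ 0.5474 -0.3077  0.1547]
top rod 0.77 [ 0.5509 -0.3116  0.1534]
top rod_tip 0.58 [ 0.5572 -0.1748  0.1527]
top rod_grip 0.88 [ 0.5475 -0.3872  0.1469]
top rod_grip 0.62 [ 0.5565 -0.1379  0.1444]
top disc_a 0.88 [ 0.5527 -0.1045  0.1648]
top disc_a 0.77 [ 0.5555 -0.136   0.145 ]
top disc_a 0.75 [ 0.5508 -0.1223  0.1545]
top rack 0.77 [ 5.490e-01 -1.329e-01  4.000e-04]
top rack 0.37 [ 0.5516 -0.1252  0.155 ]
side rod 0.64 [ 0.5453 -0.3151  0.1527]
side rod_tip 0.7 [ 0.5512 -0.1732  0.1522]
side disc_a 0.64 [ 0.5546 -0.1048  0.1588]
side disc_a 0.42 [ 0.5552 -0.1366  0.147 ]
side disc_a 0.42 [ 0.549  -0.1213  0.1519]
side rack 0.77 [ 0.5514 -0.1357  0.0029]
```

View pics/w2.png

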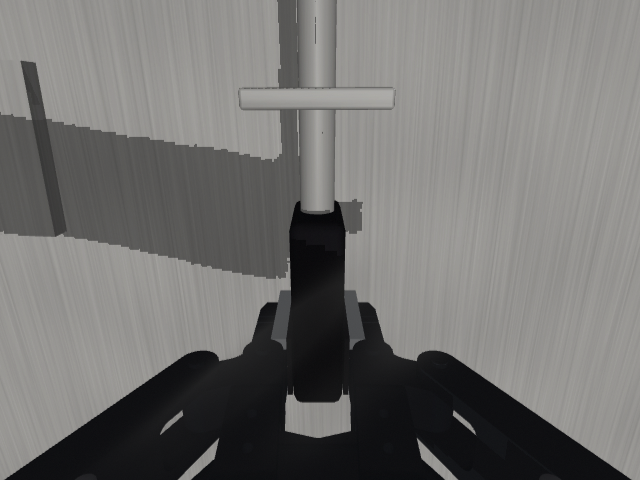

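```bash
python3 -m inch '2 0 0.1 0 10;2 0 0.1 0 10;1.2 0 0 0 10;0 0 0 0 10' 40; python3 -m inch '0.08 0 0.9 0 10;0.1 0 0.95 0 10;0.12 0 0.9 0 10;0.12 0 0.95 0 10;0 0 0 0 10' 30
python3 - <<'E'
from h import *
bot.camera('top'); tips('top',['rod','rod_tip','rod_grip','disc_a']); bot.camera('side'); tips('side',['rod','rod_tip','disc_a','rod_grip'])
bot.camera('wrist'); tips('wrist',['rod','rod_neck'])
E
```

```text
t: 10.22
tool_pos: [0.5494, -0.3423, 0.1385]
tcp_rot: [180.0, -0.0, 89.0]
wrist_force: [-0.2, 0.0, -1.6]
width: 0.198
finger_force: 59.0
t: 10.85
tool_pos: [0.5486, -0.3396, 0.1002]
tcp_rot: [-179.9, -0.1, 88.9]
wrist_force: [1.1, -0.9, 0.3]
width: 0.203
finger_force: 59.6
top rod 0.75 [ 0.5524 -0.2534  0.127 ]
top rod_grip 0.69 [ 0.5458 -0.3281  0.107 ]
top disc_a 0.68 [ 0.5506 -0.1212  0.1536]
top disc_a 0.56 [ 0.5513 -0.1038  0.1647]
top disc_a 0.49 [ 0.5524 -0.1319  0.1486]
side rod 0.54 [ 0.544  -0.2548  0.1273]
side rod 0.43 [0.5508 0.2083 0.0944]
side disc_a 0.98 [ 0.5548 -0.108   0.1602]
side disc_a 0.48 [ 0.5497 -0.1216  0.152 ]
side rod_grip 0.69 [ 0.5495 -0.3279  0.1167]
wrist rod_neck 0.63 [ 0.5511 -0.2728  0.1247]
```

```bash
python3 -m inch '0.2 0 0.9 0 10;0.22 0 0.9 0 10;0.27 0 0.9 0 10;0.29 0 0.88 0 10;0.34 0 0.86 0 10;0.2 0 0.5 0 10;0 0 0 0 10'
python3 - <<'E'
from h import *
bot.camera('top'); tips('top',['rod','rod_tip','rod_grip','disc_a']); bot.camera('side'); tips('side',['rod','rod_tip','disc_a','rod_grip'])
s=bot.sense();p,d=bot.camera('wrist'); cv2.imwrite('pics/w3.png',p);tips('wrist',['rod','rod_neck'])
E
```

```text
t: 12.38
tool_pos: [0.5491, -0.3245, 0.0514]
tcp_rot: [-180.0, -0.0, 88.9]
wrist_force: [-0.0, -2.0, -0.6]
width: 0.199
finger_force: 61.5
top rod 0.62 [ 0.5538 -0.2373  0.1008]
top rod_tip 0.69 [ 0.5546 -0.1308  0.1481]
top rod_grip 0.77 [ 0.5458 -0.3097  0.064 ]
top disc_a 0.87 [ 0.5514 -0.1228  0.1551]
top disc_a 0.75 [ 0.5529 -0.1043  0.1652]
top disc_a 0.73 [ 0.5564 -0.1323  0.1508]
side rod 0.64 [ 0.5463 -0.245   0.1009]
side disc_a 0.88 [ 0.5563 -0.1057  0.1624]
side disc_a 0.62 [ 0.5499 -0.1217  0.1538]
side disc_a 0.56 [ 0.5539 -0.1303  0.1548]
side rod_grip 0.52 [ 0.55   -0.3097  0.0718]
wrist rod 0.81 [ 0.5522 -0.2426  0.1002]
wrist rod_neck 0.9 [ 0.5502 -0.2607  0.0919]
```

View pics/w3.png

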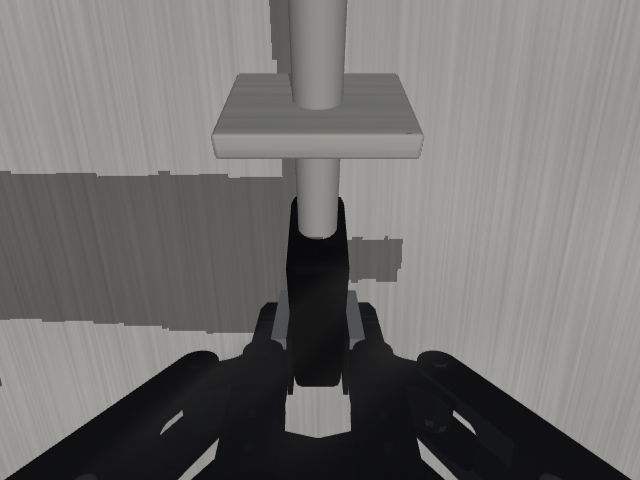

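```bash
python3 -m inch '0.86 0 -0.4 0 10;0.86 0 -0.4 0 10;0.86 0 -0.4 0 10;0.86 0 -0.4 0 10;0 0 0 0 10' 60
python3 - <<'E'
from h import *
print(bot.sense()['wrist_force'],bot.sense()['ft_torque'])
bot.camera('top'); tips('top',['rod','rod_tip','disc_a']); bot.camera('side'); tips('side',['rod','rod_tip','disc_a'])
bot.camera('wrist');tips('wrist',['rod','rod_neck'])
E
```

```text
t: 13.65
tool_pos: [0.5506, -0.2891, 0.0685]
tcp_rot: [180.0, -0.0, 89.0]
wrist_force: [0.1, -1.2, -0.2]
width: 0.199
finger_force: 61.3
[ 0.06416039 -1.17201201 -0.21540262] [ 0.00776906 -0.04207618  0.01786747]
top rod 0.61 [ 0.5532 -0.2045  0.115 ]
top rod_tip 0.73 [ 0.5584 -0.0829  0.1645]
top disc_a 0.89 [ 0.5534 -0.1371  0.1463]
top disc_a 0.73 [ 0.5529 -0.1225  0.1541]
top disc_a 0.65 [ 0.5531 -0.1015  0.1673]
side rod 0.66 [ 0.5468 -0.2119  0.1171]
side rod_tip 0.57 [ 0.551  -0.0818  0.1673]
side rod_tip 0.4 [ 0.7048 -0.0376 -0.0037]
side disc_a 0.84 [ 0.5561 -0.104   0.1621]
side disc_a 0.53 [ 0.5561 -0.1378  0.147 ]
side disc_a 0.5 [ 0.5527 -0.1205  0.1547]
wrist rod 0.58 [ 0.5531 -0.2088  0.1145]
wrist rod_neck 0.62 [ 0.5499 -0.2288  0.1095]
wrist rod_neck 0.43 [ 0.5467 -0.2757  0.0859]
```

```bash
python3 -m inch '0.9 0 -0.46 0 10;0.9 0 -0.46 0 10;0.9 0 -0.46 0 10;0.9 0 -0.46 0 10;0.9 0 -0.46 0 10;0.7 0 -0.4 0 10;0 0 0 0 10' 60
python3 - <<'E'
from h import *
print(bot.sense()['wrist_force'],bot.sense()['ft_torque'])
bot.camera('top'); tips('top',['rod','rod_tip','disc_a']); p,d=bot.camera('side'); tips('side',['rod','rod_tip','disc_a'])
bot.camera('wrist');tips('wrist',['rod','rod_neck'])
cv2.imwrite('pics/s4.png',cv2.resize(p[170:300,290:430],None,fx=4,fy=4,interpolation=cv2.INTER_CUBIC))
E
```

```text
t: 15.08
tool_pos: [0.5514, -0.2377, 0.0953]
tcp_rot: [180.0, -0.0, 88.9]
wrist_force: [0.5, -0.1, -2.2]
width: 0.199
finger_force: 61.1
[ 0.54224516 -0.05402114 -2.15705284] [-0.08396509 -0.01254037  0.01958456]
top rod 0.77 [ 0.5549 -0.1551  0.1414]
top rod_tip 0.62 [ 0.5612 -0.0314  0.1933]
top disc_a 0.89 [ 0.5507 -0.1185  0.154 ]
top disc_a 0.75 [ 0.5555 -0.1383  0.146 ]
top disc_a 0.74 [ 0.552  -0.1032  0.1654]
side rod 0.57 [ 0.5462 -0.1583  0.1416]
side rod_tip 0.73 [ 0.5534 -0.1381  0.1483]
side rod_tip 0.66 [ 0.55   -0.0326  0.1914]
side disc_a 0.71 [ 0.5613 -0.1046  0.1601]
side disc_a 0.51 [ 0.5495 -0.1228  0.1516]
side disc_a 0.46 [ 0.5538 -0.1323  0.1516]
wrist rod_neck 0.67 [ 0.552  -0.1735  0.1346]
```

View pics/s4.png

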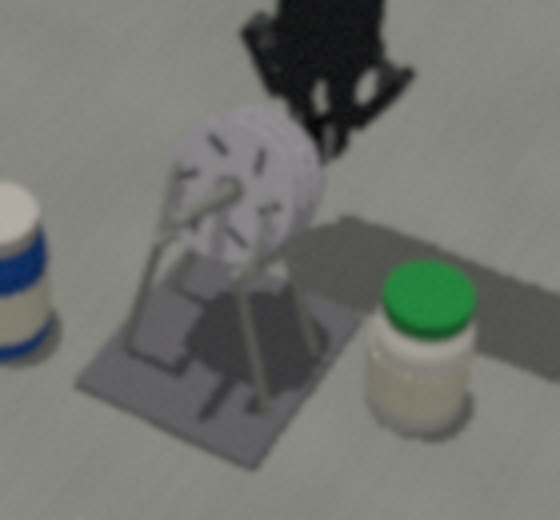

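```bash
python3 -m inch '0 0 0 0 5;0 0 0 0 5;-0.2 0 -0.45 0 5;-0.2 0 -0.45 0 5;-0.3 0 -0.65 0 5;-0.3 0 -0.65 0 5;-0.3 0 -0.65 0 5;0 0 0 0 5' 120
python3 - <<'E'
from h import *
print(bot.sense()['wrist_force'],bot.sense()['ft_torque'])
bot.camera('top'); tips('top',['rod','rod_tip','disc_a']); p,d=bot.camera('side'); tips('side',['rod','rod_tip','disc_a'])
bot.camera('wrist');tips('wrist',['rod','rod_neck'])
E
```

```text
t: 16.62
tool_pos: [0.5512, -0.2521, 0.1241]
tcp_rot: [179.9, 0.0, 88.8]
wrist_force: [-0.6, 1.1, -3.8]
width: 0.189
finger_force: 117.6
[-0.63206956  1.09274839 -3.79690885] [-0.20708242 -0.03162495  0.01006952]
top rod 0.59 [ 0.5517 -0.1671  0.1681]
top rod 0.24 [0.7434 0.1177 0.003 ]
top rod_tip 0.73 [ 0.558  -0.0443  0.2219]
top disc_a 0.94 [ 0.5502 -0.1309  0.1782]
top disc_a 0.71 [ 0.5569 -0.1513  0.1711]
top disc_a 0.69 [ 0.5571 -0.1167  0.1876]
side rod 0.53 [ 0.5435 -0.1678  0.1691]
side rod_tip 0.41 [ 0.5536 -0.0435  0.2221]
side disc_a 0.68 [ 0.5525 -0.1346  0.1761]
side disc_a 0.56 [ 0.5565 -0.115   0.1827]
side disc_a 0.53 [ 0.5565 -0.1493  0.1724]
```

```bash
python3 -m inch '-0.34 0 -0.72 0 5;-0.34 0 -0.72 0 5;-0.34 0 -0.72 0 5;-0.34 0 -0.72 0 5;-0.34 0 -0.72 0 5;-0.34 0 -0.72 0 5;-0.34 0 -0.72 0 5;-0.2 0 -1 0 5;0 0 -1.5 0 5;0 0 -1.5 0 5;0 0 -1 0 5;0 0 0 0 5' 120
python3 - <<'E'
from h import *
print(bot.sense()['wrist_force'],bot.sense()['ft_torque'])
bot.camera('top'); tips('top',['rod','rod_tip','disc_a']); p,d=bot.camera('side'); tips('side',['rod','rod_tip','disc_a','stand','gated_seat','open_seat','gate'])
cv2.imwrite('pics/s5.png',p[100:420,200:520])
E
```

```text
t: 18.68
tool_pos: [0.5508, -0.2773, 0.2249]
tcp_rot: [179.9, 0.0, 88.9]
wrist_force: [-0.0, 0.8, -2.9]
width: 0.194
finger_force: 118.2
[-0.00878172  0.7681307  -2.87933364] [-0.27779598  0.02366576 -0.05252812]
top rod 0.76 [ 0.5548 -0.1931  0.27  ]
top rod_tip 0.9 [ 0.5571 -0.0675  0.3224]
top disc_a 0.64 [ 0.5536 -0.1838  0.2705]
side rod 0.55 [ 0.5468 -0.1969  0.2709]
side rod_tip 0.53 [ 0.555  -0.0682  0.3217]
side disc_a 0.66 [ 0.5507 -0.1852  0.266 ]
side disc_a 0.24 [ 0.5513 -0.2599  0.2395]
side stand 0.86 [ 0.2912  0.3014 -0.0027]
side stand 0.75 [ 0.5536  0.2072 -0.0041]
side stand 0.73 [8.161e-01 2.884e-01 7.000e-04]
side gated_seat 0.94 [0.5503 0.2098 0.0951]
side gated_seat 0.71 [0.816  0.2876 0.0943]
side gated_seat 0.59 [0.2891 0.3003 0.0941]
side open_seat 0.84 [0.7556 0.405  0.0924]
side open_seat 0.61 [0.2747 0.4306 0.0876]
side open_seat 0.58 [0.5288 0.3331 0.091 ]Traceback (most recent call last):
  File "<stdin>", line 3, in <module>
  File "h.py", line 7, in tips
    for d in bot.tip_of(c,n)[:3]: print(c,n,round(d['score'],2),np.round(d['centre'],4))
             ~~~~~~~~~~^^^^^
ValueError: it knows: beaker, bore_line, disc, gated_seat, jar, open_seat, pill_jar, rack, rod, rod_grip, rod_neck, rod_tip, scraper, stand
```

```bash
python3 -m inch '0 0 -1 -0.05 5;0 0 -2 -0.055 5;0 0 -2 -0.055 5;0 0 -2 -0.05 5;1 0.2 -1 0 5;2 0.45 0 0 5;3 0.7 0 0 5;3 0.7 0 0 5;3.2 0.7 0 0 5;3.2 0.7 0 0 5;3.2 0.7 0 0 5;3.2 0.7 0 0 5' 120;  python3 -m inch '3.2 0.7 0 0 5;3.2 0.7 0 0 5;3.2 0.7 0 0 5;3 0.7 0 0 5;2.6 0.6 0 0 5;2 0.6 0 0 5;1.3 0.3 0 0 5;0 0 0 0 5'
python3 - <<'E'
from h import *
s=bot.sense();print(s['wrist_force'],s['ft_torque'])
bot.camera('top'); tips('top',['rod','rod_tip','disc_a']); p,d=bot.camera('side'); tips('side',['rod','rod_tip','disc_a'])
w,d=bot.camera('wrist'); tips('wrist',['rod','rod_neck','gated_seat','open_seat','stand'])
cv2.imwrite('pics/s5.png',np.hstack([p[120:440,180:440],w[::2,::2].repeat(1,0)[:240].copy() if 0 else cv2.resize(w,(427,320))]))
E
```

```text
t: 20.72
tool_pos: [0.5555, -0.051, 0.3028]
tcp_rot: [-179.9, -0.0, 101.0]
wrist_force: [-0.1, -0.3, -3.9]
width: 0.191
finger_force: 118.4
t: 21.72
tool_pos: [0.563, 0.1374, 0.3033]
tcp_rot: [-179.9, -0.0, 101.0]
wrist_force: [0.4, -0.4, -4.0]
width: 0.191
finger_force: 118.4
[ 0.35861113 -0.36690785 -3.96043975] [-0.33096555 -0.06968849  0.0428506 ]
top rod 0.75 [0.549  0.2195 0.3519]
top rod_tip 0.95 [0.5266 0.3423 0.398 ]
top disc_a 0.67 [0.545  0.2296 0.347 ]
side rod 0.67 [0.5426 0.2125 0.3467]
side rod 0.32 [ 0.554   0.2073 -0.0027]
side rod_tip 0.67 [0.5219 0.339  0.3987]
side disc_a 0.67 [0.5477 0.2253 0.3454]
wrist rod 0.31 [0.7411 0.1152 0.0017]
wrist gated_seat 0.97 [0.8158 0.2897 0.0917]
wrist stand 0.69 [ 0.8165  0.288  -0.004 ]
```

View pics/s5.png

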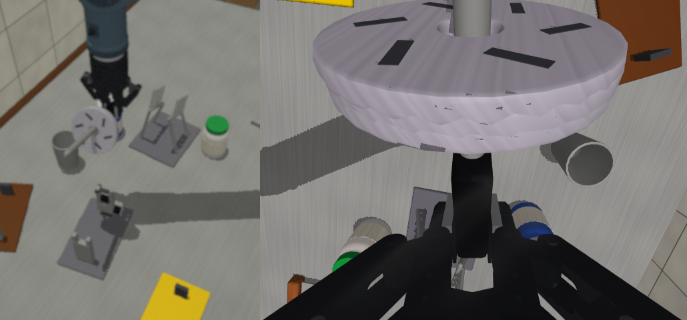

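Run:
```python
from h import *
th=np.radians(10.4); ex=np.array([np.cos(th),np.sin(th)]); ey=np.array([-np.sin(th),np.cos(th)]); o=np.array([.5522,.2068])
for c in ('side','top'):
    p,d=bot.camera(c); P=cloud(c,d,np.ones_like(d,bool))
    q=(P[:,:2]-o); X=q@ex; Y=q@ey; Z=P[:,2]
    for nm,y0 in (('gated',0),('open',.131)):
        m=(abs(Y-y0)<.02)&(abs(X)<.045)&(Z>.06)&(Z<.145)
        print(c,nm,m.sum(),'zmax',np.percentile(Z[m],[50,90,99]).round(4) if m.any() else '')
        for zl in (.06,.08,.095,.105,.115):
            k=m&(Z>zl)&(Z<zl+.02)
            if k.sum()>2:
                h,e=np.histogram(X[k],np.arange(-.045,.046,.005)); print(zl,h,'Y',Y[k].mean().round(4),'X',X[k].mean().round(4),X[k].min().round(3),X[k].max().round(3))
```

```text
side gated 280 zmax [0.0932 0.1152 0.1191]
0.06 [ 0  0  0  0 13 10  6  5  6  3  6  9  8  0  0  0  0  0] Y 0.0056 X -0.0046 -0.025 0.02
0.08 [ 0  0  0  0 20  7  6  9 11 10 12 14  7  0  0  0  0  0] Y 0.0028 X -0.0036 -0.024 0.019
0.095 [ 0  0  0  0 18 11  7  9  8  9 11 17 10  0  0  0  0  0] Y 0.0024 X -0.0028 -0.024 0.019
0.105 [ 0  0  0  0 16 14  7  9  8 10  9 26 15  0  0  0  0  0] Y 0.0018 X -0.0009 -0.024 0.019
0.115 [ 0  0  0  0  6  5  1  0  0  1  0 12  6  0  0  0  0  0] Y 0.0009 X 0.0006 -0.023 0.018
side open 258 zmax [0.086  0.111  0.1142]
0.06 [ 0  0  0  0 19  8  5  8  9  8  8 10  7  0  0  0  0  0] Y 0.1357 X -0.0049 -0.025 0.019
0.08 [ 0  0  0  0 17  7  8 13 10 14 16 17  4  0  0  0  0  0] Y 0.1333 X -0.003 -0.025 0.019
0.095 [ 0  0  0  2 23 16  0  0  0  0  8 18 12  0  0  0  0  0] Y 0.1328 X -0.0046 -0.025 0.02
0.105 [ 0  0  0  2 15 13  0  0  0  0  5 12 10  0  0  0  0  0] Y 0.1323 X -0.0045 -0.025 0.02
top gated 0 zmax 
top open 239 zmax [0.0856 0.1111 0.1143]
0.06 [ 0  0  0  0 14  6  5  5  6  6  7  9  6  0  0  0  0  0] Y 0.1265 X -0.0041 -0.024 0.02
0.08 [ 0  0  0  0 16  6  6 13 13 13 15 12  6  1  0  0  0  0] Y 0.1293 X -0.0027 -0.024 0.02
0.095 [ 0  0  0  0 19 18  3  0  0  0  1 25 17  0  0  0  0  0] Y 0.1297 X -0.0023 -0.024 0.02
0.105 [ 0  0  0  0 13 14  3  0  0  0  0 17 13  0  0  0  0  0] Y 0.1303 X -0.0024 -0.024 0.02
```

```bash
python3 -m inch '0.83 -0.05 1 0.01 5;0 0 3 0 5;0 0 4 0 5;0 0 4 0 5;0 0 3 0 5;0 0 1.5 0 5;0 0 0.8 0 5;0 0 0 0 5'; python3 -m inch '0 0 0 0 8' 60; python3 -m inch '0 0 0 0 7' 60
python3 - <<'E'
from h import *
s=bot.sense();print(s['wrist_force'],s['ft_torque'],s['tool_pos'])
bot.camera('top'); tips('top',['rod','rod_tip']); p,d=bot.camera('side'); tips('side',['rod','rod_tip','disc_a'])
E
```

```text
t: 23.52
tool_pos: [0.5622, 0.1442, 0.1311]
tcp_rot: [180.0, -0.0, 100.3]
wrist_force: [1.1, -0.3, -3.8]
width: 0.188
finger_force: 118.6
t: 23.65
tool_pos: [0.5627, 0.1442, 0.1318]
tcp_rot: [179.9, -0.0, 100.3]
wrist_force: [-0.7, 0.2, -3.9]
width: 0.189
finger_force: 118.6
t: 23.78
tool_pos: [0.5625, 0.144, 0.1316]
tcp_rot: [179.9, -0.0, 100.3]
wrist_force: [-0.1, -0.9, -3.4]
width: 0.188
finger_force: 118.6
[-0.1100755  -0.86409612 -3.44866159] [-0.27221733 -0.04903744 -0.01616083] [0.56249983 0.14401532 0.13162967]
top rod 0.71 [0.5479 0.2284 0.1805]
top rod_tip 0.86 [0.5292 0.3478 0.2282]
side rod 0.85 [0.5403 0.2205 0.1774]
side rod 0.28 [0.7447 0.1192 0.0012]
side rod_tip 0.77 [0.5249 0.3508 0.2306]
```

```bash
for i in 1; do python3 -m inch '0 0 0 0 19' 60; python3 -m inch '0 0 0 0 19.5' 60;python3 -m inch '0 0 0 0 19.8' 60; done | grep -E 'finger|width'
python3 - <<'E'
from h import *
s=bot.sense();print(s['wrist_force'],s['ft_torque'],s['tool_pos'])
p,d=bot.camera('side'); tips('side',['rod','rod_tip'])
E
```

```text
width: 0.19
finger_force: 94.0
width: 0.201
finger_force: 71.4
width: 0.197
finger_force: 57.9
[-0.11366225 -1.08246679 -3.53088576] [-0.34888325 -0.06980686 -0.0056391 ] [0.56192826 0.14388534 0.13076439]
side rod 0.75 [0.5422 0.2235 0.1798]
side rod_tip 0.73 [0.5242 0.3486 0.2309]
side rod_tip 0.37 [0.5475 0.2324 0.1726]
```

```bash
cat > t.py <<'E'
from h import *
s=bot.sense(); print('F',round(s['finger_force'],1),'M',s['ft_torque'].round(2)[0])
bot.camera('side'); tips('side',['rod','rod_tip'])
E
for c in 1; do python3 -m inch '0 0 0 0 20' 60 >/dev/null; python3 t.py; python3 -m inch '0 0 0 0 20.2' 60 >/dev/null; python3 t.py; done
```

```text
F 48.8 M -0.3
side rod 0.77 [0.5422 0.2231 0.1792]
side rod 0.26 [0.745  0.122  0.0012]
side rod_tip 0.88 [0.5212 0.3479 0.2297]
side rod_tip 0.2 [0.54   0.2196 0.1778]
side rod_tip 0.2 [0.5453 0.2027 0.1692]
F 39.7 M -0.29
side rod 0.69 [0.5426 0.2227 0.1798]
side rod_tip 0.72 [0.5261 0.3482 0.2297]
```

```bash
python3 -m inch '0 0 0 0 20.3' 60 >/dev/null; python3 t.py; python3 -m inch '0 0 0 0 20.4' 60 >/dev/null; python3 t.py;python3 -m inch '0 0 0 0 20.4' 60 >/dev/null; python3 t.py
```

```text
F 35.2 M -0.28
side rod 0.89 [0.5444 0.2227 0.1804]
side rod 0.64 [0.5574 0.1603 0.1493]
side rod_tip 0.82 [0.5235 0.3494 0.2283]
side rod_tip 0.31 [ 0.5518 -0.1377  0.151 ]
F 30.6 M -0.34
side rod 0.59 [0.542  0.222  0.1772]
side rod_tip 0.67 [0.5215 0.3481 0.23  ]
F 30.6 M -0.29
side rod 0.75 [0.5411 0.2204 0.1777]
side rod 0.69 [ 0.5534 -0.1382  0.0019]
side rod_tip 0.75 [0.5587 0.1564 0.1492]
side rod_tip 0.67 [0.5229 0.3484 0.2279]
side rod_tip 0.38 [ 0.31   -0.3399  0.0029]
```

```bash
for k in 1; do python3 -m inch '0 0 0 0 20.5' 60 >/dev/null; python3 t.py; python3 -m inch '0 0 0 0 20.6' 60 >/dev/null; python3 t.py;python3 -m inch '0 0 0 0 20.65' 60 >/dev/null; python3 t.py; done
```

```text
F 26.0 M -0.31
side rod 0.64 [0.5403 0.2235 0.1795]
side rod 0.47 [0.5467 0.2338 0.1736]
side rod_tip 0.53 [0.5242 0.3507 0.2284]
F 20.9 M -0.28
side rod 0.78 [0.5403 0.2263 0.1679]
side rod_tip 0.62 [0.5221 0.357  0.206 ]
F 17.4 M 0.05
side rod 0.67 [0.5442 0.2225 0.1205]
side rod_tip 0.91 [0.5251 0.3545 0.0887]
```

```bash
python3 -m inch '0 0 0 0 20' 60
python3 - <<'E'
from h import *
p,d=bot.camera('side'); tips('side',['rod','rod_tip','disc_a','rod_grip'])
bot.camera('top'); tips('top',['rod','rod_tip','disc_a','rod_grip'])
cv2.imwrite('pics/s6.png',cv2.resize(p[280:410,210:340],None,fx=4.5,fy=4.5,interpolation=cv2.INTER_CUBIC))
E
```

```text
t: 26.98
tool_pos: [0.562, 0.1441, 0.1309]
tcp_rot: [180.0, -0.0, 100.3]
wrist_force: [-0.5, 0.4, -1.9]
width: 0.207
finger_force: 24.2
side rod 0.79 [0.5445 0.2212 0.1211]
side rod 0.61 [ 0.3067 -0.3388  0.003 ]
side rod 0.52 [ 0.5498 -0.1358  0.151 ]
side rod_tip 0.85 [0.522  0.3544 0.0892]
side disc_a 0.6 [0.5508 0.2261 0.1179]
side disc_a 0.6 [0.5491 0.2344 0.1125]
side disc_a 0.58 [0.5457 0.2265 0.1114]
side rod_grip 0.62 [0.5597 0.1528 0.1408]
top rod 0.91 [0.5488 0.2245 0.1181]
top rod_tip 0.83 [0.5303 0.3529 0.0884]
top disc_a 0.73 [0.5487 0.2276 0.1138]
top disc_a 0.5 [0.544  0.2299 0.1096]
top disc_a 0.45 [0.5461 0.2333 0.1142]
top rod_grip 0.3 [0.5274 0.335  0.0921]
```

View pics/s6.png

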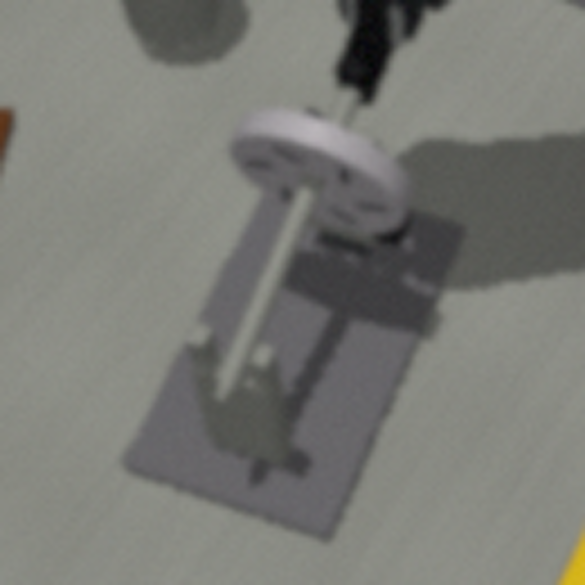

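```bash
python3 -m inch '0 0 0 0 5;0.15 0 0 0 5;0.15 0 0.3 0 5; 0 0 0.5 0 5;0 0 0.5 0 5;0 0 0 0 5' 120;python3 -m inch '0 0 0.6 0 5;0 0 0.6 0 5;0 0 0.6 0 5;0 0 0 0 5'
python3 - <<'E'
from h import *
p,d=bot.camera('side'); tips('side',['rod','rod_tip','disc_a','rod_neck'])
bot.camera('top'); tips('top',['rod','rod_tip','disc_a','rod_grip'])
E
```

```text
t: 28.22
tool_pos: [0.5616, 0.1471, 0.1178]
tcp_rot: [180.0, -0.0, 100.3]
wrist_force: [0.1, 0.0, 4.3]
width: 0.19
finger_force: 118.3
t: 28.72
tool_pos: [0.5597, 0.1471, 0.0992]
tcp_rot: [-179.8, -0.0, 100.4]
wrist_force: [-4.8, -0.5, 5.1]
width: 0.188
finger_force: 118.6
side rod 0.97 [0.5367 0.2295 0.1034]
side rod_tip 0.84 [0.5184 0.363  0.0914]
side disc_a 0.93 [0.5418 0.2387 0.0919]
side disc_a 0.63 [0.5407 0.2386 0.0917]
side disc_a 0.6 [0.5497 0.2333 0.0952]
side rod_neck 0.96 [0.5478 0.2074 0.1041]
side rod_neck 0.22 [ 0.3095 -0.3427  0.0024]
top rod 0.83 [0.5464 0.2334 0.1013]
top rod_tip 0.95 [0.524  0.3676 0.0892]
top disc_a 0.66 [0.5461 0.236  0.0948]
top disc_a 0.43 [0.5441 0.2398 0.0935]
top disc_a 0.42 [0.5409 0.2421 0.0962]
top rod_grip 0.5 [ 0.5533  0.2077 -0.0013]
```

```bash
python3 -m inch '0 0 0.5 0 5;0 0 0.5 0 5;0 0 0 0 5';python3 -m inch '0 0 0.5 0 5;0 0 0.3 0 5;0 0 0 0 5';python3 -m inch '0 0 0.3 0 5;0 0 0.3 0 5;0 0 0 0 5'
python3 - <<'E'
from h import *
p,d=bot.camera('side'); tips('side',['rod','rod_tip','rod_neck'])
bot.camera('top'); tips('top',['rod','rod_tip','rod_neck'])
E
```

```text
t: 29.6
tool_pos: [0.5601, 0.1466, 0.0892]
tcp_rot: [-179.8, 0.0, 100.3]
wrist_force: [-5.5, -1.0, 2.3]
width: 0.189
finger_force: 118.4
t: 29.98
tool_pos: [0.5606, 0.1464, 0.0814]
tcp_rot: [-179.9, 0.0, 100.3]
wrist_force: [-5.2, -2.8, 3.4]
width: 0.188
finger_force: 118.7
t: 30.35
tool_pos: [0.561, 0.1464, 0.0757]
tcp_rot: [-180.0, 0.0, 100.4]
wrist_force: [-3.8, -1.2, 5.4]
width: 0.188
finger_force: 119.0
side rod 0.97 [0.5385 0.2302 0.0898]
side rod 0.24 [0.5183 0.3644 0.0967]
side rod_tip 0.66 [0.5185 0.366  0.096 ]
side rod_neck 0.93 [0.5438 0.2123 0.0878]
top rod 0.75 [0.5451 0.2356 0.0916]
top rod_tip 0.74 [0.5231 0.3673 0.0914]
top rod_neck 0.86 [0.551  0.2126 0.0871]
```

```bash
for k in 1; do python3 -m inch '0 0 0.25 0 5;0 0 0 0 5';python3 -m inch '0 0 0.25 0 5;0 0 0 0 5';python3 -m inch '0 0 0.25 0 5;0 0 0 0 5'; python3 -m inch '0 0 0.25 0 5;0 0 0 0 5'; done | grep -E 'tool_pos|wrist'
```

```text
tool_pos: [0.562, 0.1469, 0.0735]
wrist_force: [-3.1, -1.2, 5.6]
tool_pos: [0.5622, 0.147, 0.0712]
wrist_force: [-2.4, -2.5, 7.4]
tool_pos: [0.5626, 0.147, 0.0691]
wrist_force: [-2.9, -3.8, 8.5]
tool_pos: [0.5635, 0.1483, 0.0677]
wrist_force: [-2.1, -1.3, 14.0]
```

```bash
for k in 1; do python3 -m inch '0 0 0.25 0 5;0 0 0 0 5';python3 -m inch '0 0 0.25 0 5;0 0 0 0 5'; done | grep -E 'tool_pos|wrist';  python3 - <<'E'
from h import *
p,d=bot.camera('side'); tips('side',['rod','rod_tip','rod_neck'])
bot.camera('top'); tips('top',['rod','rod_tip','rod_neck'])
E
```

```text
tool_pos: [0.5646, 0.1488, 0.0654]
wrist_force: [0.7, 0.4, 11.3]
tool_pos: [0.5653, 0.1488, 0.0636]
wrist_force: [-0.5, -1.7, 16.8]
side rod 0.87 [0.5424 0.2345 0.0888]
side rod_tip 0.84 [0.5212 0.3658 0.1102]
side rod_neck 0.75 [0.5526 0.213  0.0852]
side rod_neck 0.58 [0.5464 0.238  0.0819]
top rod 0.61 [0.5509 0.2372 0.0878]
top rod 0.55 [0.5528 0.2133 0.0859]
top rod_tip 0.84 [0.5293 0.3689 0.1077]
top rod_neck 0.82 [0.5542 0.2152 0.087 ]
```

Run:
```python
from h import *
p,d=bot.camera('side'); t,_=bot.camera('top'); w,_=bot.camera('wrist')
f=lambda a:cv2.resize(a,(390,390),interpolation=cv2.INTER_CUBIC)
print(world('top',[[229,238]],.115))
cv2.imwrite('pics/s7.png',np.hstack([f(p[280:360,250:330]),f(t[200:270,195:265])]))
```

```text
[[0.54097326 0.19652215 0.115     ]]
```

View pics/s7.png

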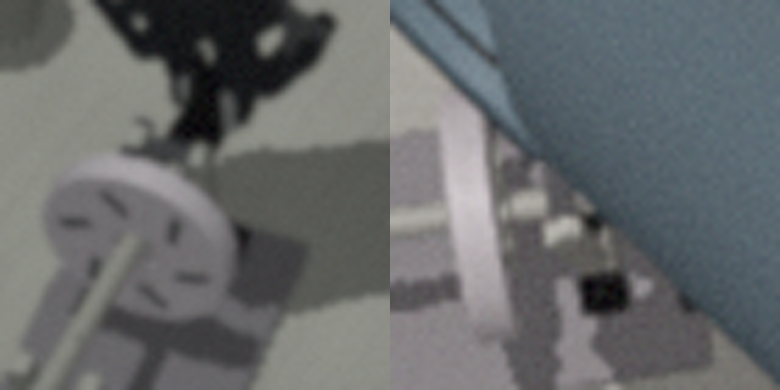

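```bash
cat > g.py <<'E'
from h import *
th=np.radians(10.4); ex=np.array([np.cos(th),np.sin(th)]); ey=np.array([-np.sin(th),np.cos(th)]); o=np.array([.5498,.2064])
for c in ('side','top','wrist'):
    s=bot.sense(); p,d=bot.camera(c); P=cloud(c,d,np.ones_like(d,bool),s)
    q=(P[:,:2]-o); X=q@ex; Y=q@ey; Z=P[:,2]
    m=(abs(Y-.001)<.009)&(abs(X)<.027)&(Z>.07)&(Z<.15)
    for z in np.arange(.125,.079,-.005):
        k=m&(Z>=z)&(Z<z+.005)
        print(c,round(z,3),np.histogram(X[k],np.arange(-.028,.029,.004))[0])
E
python3 g.py
```

```text
side 0.125 [0 0 0 0 0 0 0 0 0 0 0 0 0 0]
side 0.12 [0 0 0 0 0 0 0 0 0 0 0 0 0 0]
side 0.115 [0 1 4 6 0 0 0 0 1 0 7 5 4 0]
side 0.11 [0 4 7 3 4 4 6 6 2 5 6 5 1 0]
side 0.105 [0 3 1 2 1 3 2 1 4 2 3 0 0 0]
side 0.1 [0 2 2 2 0 0 0 0 0 0 1 0 0 0]
side 0.095 [0 3 1 1 0 0 0 0 0 0 0 0 0 0]
side 0.09 [0 4 0 0 0 0 0 0 0 0 2 0 0 0]
side 0.085 [0 4 0 0 0 0 1 1 1 0 0 0 0 0]
side 0.08 [0 1 0 0 0 0 2 0 1 0 0 0 0 0]
top 0.125 [0 0 0 0 0 0 0 0 0 0 0 0 0 0]
top 0.12 [0 0 0 1 0 0 0 0 0 0 0 0 0 0]
top 0.115 [0 0 7 7 0 0 0 0 0 0 0 0 0 0]
top 0.11 [ 0  2  8  5  6 10  7  7  4  1  1  1  0  0]
top 0.105 [0 1 1 0 0 0 1 1 2 1 1 0 0 0]
top 0.1 [0 2 3 1 0 0 0 0 0 0 0 0 0 0]
top 0.095 [0 3 2 0 0 0 0 0 0 0 0 0 0 0]
top 0.09 [0 3 1 0 0 0 0 0 1 0 0 0 0 0]
top 0.085 [0 1 2 1 0 0 2 2 0 0 0 0 0 0]
top 0.08 [0 2 3 0 0 0 2 1 0 0 0 0 0 0]
wrist 0.125 [0 0 0 0 0 0 0 0 0 0 0 0 0 0]
wrist 0.12 [0 0 0 0 0 0 0 0 0 0 0 0 0 0]
wrist 0.115 [   0    0  513  877  658    0    0    0    0    0  188 1057 1012  112]
wrist 0.11 [  0   0  50  74 226 638 628 634 622 646 709 160 114  57]
wrist 0.105 [  0   0  19  48 151   3   1  16  14   6  21   0   0   0]
wrist 0.1 [ 0  0 17 35 78  0  0  0  0  0 30  0  0  0]
wrist 0.095 [ 0  0 14 44 61  0  0  0  0  0 34  4  0  0]
wrist 0.09 [ 0  0 11 31 58  0  0 31 95  2 31 11  0  0]
wrist 0.085 [  0   0  11  33  58   0  78 336 284 228  36  12   0   0]
wrist 0.08 [ 0  0 11 24 55  0 20  0  0 20 30 15  0  0]
```

```bash
python3 -m inch '0 0 -0.25 0 19;0 0 -0.25 0 19.5;0 0 0 0 20;0 0 0 0 20.4;0 0 0 0 20.6;0 0 0 0 20.7;0 0 0 0 20.8;0 0 0 0 21;0 0 0 0 22;0 0 0 0 30;0 0 0 0 45;0 0 0 0 45' 60
python3 - <<'E'
from h import *
p,d=bot.camera('side'); tips('side',['rod','rod_tip','rod_neck','disc_a'])
bot.camera('top'); tips('top',['rod','rod_tip','rod_neck','disc_a'])
E
```

```text
t: 34.45
tool_pos: [0.561, 0.1469, 0.0656]
tcp_rot: [-180.0, -0.0, 100.3]
wrist_force: [0.3, -0.4, 0.6]
width: 0.451
finger_force: 0.0
side rod 0.96 [0.5413 0.2351 0.0935]
side rod_tip 0.63 [0.5241 0.3707 0.0967]
side rod_neck 0.65 [0.5457 0.2128 0.0959]
side rod_neck 0.41 [ 0.304  -0.3397  0.0015]
side disc_a 0.67 [0.5484 0.2417 0.0824]
side disc_a 0.61 [0.5439 0.2391 0.0833]
side disc_a 0.54 [0.5509 0.2399 0.0858]
top rod 0.78 [0.549  0.2386 0.0912]
top rod_tip 0.96 [0.5306 0.371  0.0934]
top rod_neck 0.92 [0.5521 0.2118 0.0937]
top disc_a 0.81 [0.5475 0.2411 0.0869]
top disc_a 0.46 [0.5416 0.2406 0.0846]
top disc_a 0.44 [0.5427 0.2455 0.0869]
```

Level and seated in both forks. Retreating upward and checking the gate once more.

```bash
python3 -m inch '0 0 -1 0 45;0 0 -2 0 45;0 0 -3 0 45;0 0 -4 0 45;0 0 -5 0 45;-2 0 -5 0 45;-3 0 0 0 45;-3 0 0 0 45;-2 0 0 0 45;0 0 0 0 45'; python3 g.py | grep -E '0.11|0.09|0.085'
python3 - <<'E'
from h import *
p,d=bot.camera('side'); tips('side',['rod','rod_tip','rod_neck','disc_a','beaker','jar','pill_jar'])
E
```

```text
t: 36.2
tool_pos: [0.5796, 0.047, 0.2662]
tcp_rot: [180.0, 0.0, 100.2]
wrist_force: [-0.4, -0.3, 0.1]
width: 0.449
finger_force: 0.0
side 0.115 [0 1 5 2 0 0 0 0 0 1 4 8 1 0]
side 0.11 [0 3 5 5 3 6 4 5 5 5 9 2 2 0]
side 0.095 [0 5 1 2 1 4 3 2 0 0 1 0 0 0]
side 0.09 [0 3 1 1 1 2 2 1 0 0 3 0 0 0]
side 0.085 [0 3 0 0 0 2 0 0 0 2 1 0 0 0]
top 0.115 [ 0  1 10  6  1  0  0  0  0  0  3  5  3  0]
top 0.11 [ 0  1  4  5  5  8  6  7  8  7 10 13 11  0]
top 0.095 [0 2 1 1 0 3 5 1 0 0 3 0 0 0]
top 0.09 [0 2 3 0 0 3 1 3 1 0 1 0 0 0]
top 0.085 [0 2 0 1 0 1 0 0 1 3 2 1 0 0]
wrist 0.115 [0 0 0 0 0 0 0 0 0 0 0 0 0 0]
wrist 0.11 [0 0 0 0 0 0 0 0 0 0 0 0 0 0]
wrist 0.095 [ 0  0  4 10  5  0  6 12  5  0  1  0  0  0]
wrist 0.09 [ 0  0  4 11 10  1  1  0  3  0  2  1  0  0]
wrist 0.085 [ 0  0  6  8  7  7  0  0  1 16 11  8  5  1]
wrist 0.08 [ 0  0  4 10  8  1  0  0  1  7 10 10 11  1]
side rod 0.69 [0.5413 0.2334 0.0948]
side rod_tip 0.85 [0.5233 0.3691 0.0938]
side rod_tip 0.48 [0.5467 0.2384 0.0835]
side rod_neck 0.81 [0.5474 0.2138 0.0925]
side rod_neck 0.29 [ 0.7051 -0.0399 -0.0029]
side disc_a 0.86 [0.5468 0.243  0.0861]
side disc_a 0.63 [0.5504 0.2385 0.0853]
side disc_a 0.52 [0.5419 0.2412 0.0833]
side beaker 0.87 [7.435e-01 1.168e-01 7.000e-04]
side beaker 0.68 [0.5502 0.2391 0.0883]
side beaker 0.15 [ 0.4127 -0.1368 -0.0008]
side pill_jar 0.52 [0.549  0.2141 0.0929]
```

```bash
python3 -c "
from workcell import bot
print(bot.sign_off())"
```

```text
the job is handed in; nothing more can be done
None
```

The rod hangs in the grey stand carrying all three discs, its tip in the open fork and the neck under the gate. Depth readings show the gate shut. The arm is clear, and I handed the job in at about 36 s.

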